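Set the dough roller's crank shaft and tighten its setscrew

ROBOT

A 7-joint arm with a two-finger parallel gripper is mounted at the origin on the work surface. World frame = base frame: x ahead of the robot, y to its left, z up, the work surface at z = 0. Lengths are in m, angles in rad, forces in N, time in s.
With the tool pointing down it reaches from about 0.425 to 0.825 m from the base axis. Payload 3.6 kg.
Tool frame: the origin (TCP) lies at the very end of the fingers, on their centre line; the grasp point (between the pads) lies 19 mm behind it; z points along the fingers, y is the line along which they close (so a half turn about z gives the same grasp; the last joint's range is limited). The gripper opens to 93 mm and grips with 3 to 60 N. Pads are 15 mm wide; open, the fingers measure 128 mm over their backs; the gripper's body (75 mm by 188 mm) begins 65 mm behind the grasp point.
Start: joints at [1.103, 0.615, -0.013, 1.423, 0.008, 1.103, -0.04], TCP at [0.278, -0.588, 0.219] pointing down, gripper open.
Joint ranges: [-3.12, 3.12], [-0.3, 2.06], [-1.34, 1.32], [0.26, 2.42], [-1.36, 4.5], [0.01, 1.98], [-2.84, 2.84]. Speed limits (rad/s): [2.79, 2.79, 3.14, 3.14, 3.14, 3.14, 3.14].

INTERFACE

Orientations are given as [roll, pitch, yaw] about the fixed x, y, z axes, in that order (R = Rz(yaw) Ry(pitch) Rx(roll)).
In Python, from cell import read_state, grab_frame, job_done, trace, place_of gives the robot as it stands.
- The arm moves only by the tool move_arm, never from a script. Its argument "rows" is a list of rows, each an object with "translation": the shift along the tool's x, y, z in m, a list of three; "rot": the turn, a rotation vector about the tool's x, y, z in degrees, a list of three. A call has 1 to 10 rows; each row shifts and turns the commanded pose from where the row before left it, along the tool's axes as they then stand; what a row does not reach is not made up. A row lasts 1/8 s, in which the tool goes at most 62.5 mm and 10.7 degrees, less where a joint would pass 70% of its speed; a pose out of reach is approached as far as the arm can. A call with a gripper value outside its range is refused whole. "hand" is the opening, from 0 (shut) to 1 (fully open), set as the call begins (left out, the last holds). The fingers move at their own pace and stop on an object; the grip force is fixed at half the most. Time passes only in rows, so rows that do not move let the fingers close. It gives the time, the measured TCP pose, the force, the opening and the grip force at its end, in the units of the state.
- read_state(): the state, without advancing time (a new reading comes with each control period).
- grab_frame(name): name is "side" or "top"; returns a dict with "image" (480x640x3 uint8, blue, green, red), "fx", "fy", "cx", "cy" (pixels), "origin" and "rotation" of the camera in the world. Camera axes: x right, y down, z forward; pixel columns grow to the right and rows downward; lengths in m; the calibration is good to about 2 mm. A picture is of the moment at which its call begins. There is no depth.
- job_done(): hands the job in; it is judged then, once.
Trained networks look in a picture, given as the dict that the camera call returned (one of the last four; its "shot" number tells which), for a name from the list of things; names that differ only in an ending like _2 or _b are one class to them, and where a whole thing is asked for, a point or a joint stands for the part that bears it (a point fixed in the world has none). Each returns a list of dicts, best first, with "confidence" (0 to 1); they miss things now and then, are a little off and sometimes report something else, mostly with a low value. They report only what shows in the picture. A call takes as long as a camera call. They do not tell look-alikes from the thing itself.
- trace(name, picture): "region" (480x640 bool, what is visible of it) and "rect" ([left, top, right, bottom] in pixels, round what is visible of it).
- place_of(name, picture): "uv" ([column, row] in pixels: a listed point, or the origin of a listed thing).
The state is a dict: "time": time; "qpos": joint angles; "dq": joint speeds; "tau": joint torques, N m; "ee_pos": TCP position; "orientation": TCP orientation; "ft_force": force on the tool from outside, world axes, zero at the start; "moment": the same for the moment, N m; "opening": finger opening in m; "grip_force": force on a finger pad.
Only numpy, scipy, OpenCV 4.12 (cv2) and the standard library are available. Lean on these libraries where they do the work, as an engineer would, in place of code of your own. Each camera call takes 0.05 s, during which the arm holds its last target. There are 200 camera calls.

TASK

The crank shaft of the dough roller is loose in its hub: turn the crank until the flat of the shaft (and the crank arm) faces straight up to the setscrew. Then take the T-handle hex key from its blue stand, feel for the socket of the setscrew with light pressure until the key drops in fully, and tighten the screw clockwise until it comes up against its stop, without wrenching it further. Put the key back upright in its stand, and leave the crank as set and the canister, the measuring mug and the pan where they are.

Things in the scene. Friction and masses are not known exactly. Their poses are not given: they have to be found in the camera images.
- roller: Fixed dough roller: base 150 x 195 mm, aluminium hub block 60 x 60 mm (top at 125 mm) carrying the screw, two white cheek plates (137 mm high) and rollers on its +y side. Origin on the table straight below the setscrew's axis. z up; y along the crank shaft, crank at the -y end; x level, across the shaft. Shaft axis 95 mm above the table.
- shaft (a joint): Turn of the crank shaft about the roller's +y axis, rad: 0 = flat and crank arm straight up, positive = leaning to the roller's +x. Found at 0.5 to 1.25. Friction about 0.2 N m; stays where left. Shaft 30 mm thick; its flat is marked yellow between hub and crank, on the same side as the arm.
- crank_grip (a point): Grip point on the axis of the black crank handle: round bar 16 mm thick, 60 mm long, parallel to the shaft, 65 mm from the shaft's axis, rigid with the arm. The point is 37 mm out from the arm's face, 23 mm from the free end, 133 mm along the shaft from the setscrew's axis. Its z axis points radially out, the way the flat faces.
- screw_axis (a point): Centre of the mouth of the upright hexagon socket on top of the steel setscrew, 146 mm above the table. Head about 33 mm wide, 18 high; socket 17.8 mm across flats, 14 deep, with a 2.5 mm wide lead-in over its top 3 mm. How the hexagon stands is not told (nor by this frame): find it by feel; it repeats every 60 degrees and the key enters within about 5 degrees either way.
- screw (a joint): Turn of the setscrew, rad, growing as it is tightened (clockwise from above). Found at 0.02 to 0.25; hard stop at 1.1 = tight. Steady drag about 0.12 N m; stays where left. The value does not tell how the hexagon stands.
- key: Loose T-handle hex key, 0.16 to 0.26 kg, upright in the stand. Origin at the centre of its lower end (tip), z up along it. Steel hexagon 17 mm across flats (two flats face +x and -x) from 0 to 45 mm, neck 14 mm thick to 86 mm, red cross bar 90 mm long along x, 16 mm wide (y), from 86 to 104 mm (centre 95 mm above the tip).
- stand: Fixed blue block 70 x 70 x 45 mm with an upright round hole, 25 mm across and 37 mm deep, in its centre; in it the key's tip stands 8 mm above the table. Origin at the centre of its underside. Left or right of the roller.
- canister: Loose white jar with red lid, 64 mm across, 110 mm high, on the other side of the roller from the stand. Leave alone. Origin at the centre of its underside.
- measure: Loose steel measuring mug, 72 mm across, 80 mm high. Leave alone. Origin at the centre of its underside.
- pan: Loose square steel pan 110 x 110 x 120 mm. Leave alone. Origin at the centre of its underside.
Not all that is in view belongs to the job. Of the things shaped like the key, the dark steel one is meant.

How it is judged:
By the outcome, as a careful person would: the job done as asked, in the order asked, and still so for the second after the job is handed in, with the robot touching nothing.
It also fails if it takes over 72 s, if anything falls off the work surface, if the arm or the gripper's body presses on something with over 40 N, if the wrist force passes 120 N, or if a joint passes its speed limit or range.

## Working session

There is one attempt and no reset: what is moved stays moved. The work goes in short steps, Python scripts to look and compute and a tool call to move; the robot and the scene stay as the last step left them, time stands still between calls to the robot, and variables do not carry over. Pictures are saved under pics/ and viewed, at most 10 in all, crops included, and the job is handed in when it is done.

Besides the shell and the picture viewer there is one more tool, called after ">>>" as name([rows], argument=value, ...), one row to a line, values as JSON. move_arm: Moves the arm, as the interface text tells. Its arguments: {"type":"object","properties":{"rows":{"type":"array"},"hand":{"type":"number"}},"required":["rows"]}

```bash
mkdir -p pics
cat > h.py <<'E'
import numpy as np, cv2
from cell import *
def ray(p,uv):
    d=np.array([(uv[0]-p['cx'])/p['fx'],(uv[1]-p['cy'])/p['fy'],1.0]); return np.array(p['origin']),np.array(p['rotation'])@d
def onz(p,uv,z):
    o,d=ray(p,uv); return o+d*(z-o[2])/d[2]
def proj(p,X):
    c=np.array(p['rotation']).T@(np.array(X)-p['origin']); return [p['fx']*c[0]/c[2]+p['cx'],p['fy']*c[1]/c[2]+p['cy']]
def tri(ps,uvs):
    A=np.zeros((3,3));b=np.zeros(3)
    for p,u in zip(ps,uvs):
        o,d=ray(p,u);d=d/np.linalg.norm(d);M=np.eye(3)-np.outer(d,d);A+=M;b+=M@o
    return np.linalg.solve(A,b)
E
python3 - <<'E'
from h import *
np.set_printoptions(precision=3,suppress=True)
s=read_state();print(s)
P={}
for n in('side','top'):
    p=grab_frame(n);P[n]=p;cv2.imwrite(f'pics/{n}0.png',p['image']);print(n,p['origin'],p['rotation'],p['fx'])
    for k in('roller','shaft','crank_grip','screw_axis','key','stand','canister','measure','pan'):
        print(k,[(np.round(r['uv'],1),round(r['confidence'],2)) for r in place_of(k,p)][:3])
E
```

```text
{'time': 0.0, 'qpos': array([ 1.102,  0.616, -0.013,  1.425,  0.008,  1.103, -0.04 ]), 'dq': array([ 0.002,  0.   ,  0.001,  0.002, -0.   , -0.   ,  0.001]), 'tau': array([ -0.001, -45.894,   0.209, -16.574,  -0.061,   0.021,   0.   ]), 'ee_pos': array([ 0.278, -0.587,  0.218]), 'orientation': array([-3.139,  0.   ,  0.442]), 'ft_force': array([0.181, 0.229, 0.524]), 'moment': array([ 0.007, -0.047, -0.001]), 'grip_force': 0.0, 'opening': 0.09296689846121717}
side [0.084 0.58  0.853] [-2.376  0.004 -2.524] 458.17321225558345
roller [(array([298.3, 247.9]), 0.64), (array([187.6, 334.2]), 0.24)]Traceback (most recent call last):
  File "<stdin>", line 8, in <module>
ValueError: it knows: canister, crank_grip, key, measure, pan, roller, screw_axis, stand
```

```bash
cat >> h.py <<'E'
from scipy.spatial.transform import Rotation as Ro
_g=grab_frame
def grab(n):
    p=_g(n); q=dict(p); r=np.array(p['rotation']); q['rotation']=r if r.shape==(3,3) else Ro.from_euler('xyz',r).as_matrix(); q['raw']=p; return q
E
python3 - <<'E'
from h import *
np.set_printoptions(precision=3,suppress=True)
for n in('side','top'):
    p=grab(n);cv2.imwrite(f'pics/{n}0.png',p['image']);print(n,p['origin'],p['rotation'],p['fx'],proj(p,read_state()['ee_pos']))
    for k,z in dict(roller=0,crank_grip=.13,screw_axis=.146,key=.008,stand=0,canister=0,measure=0,pan=0).items():
        print(k,[(np.round(r['uv'],1),round(r['confidence'],2),onz(p,r['uv'],z)) for r in place_of(k,p['raw'])][:4])
E
```

```text
side [0.084 0.58  0.853] [[-0.815 -0.415  0.404]
 [-0.579  0.589 -0.563]
 [-0.004 -0.693 -0.721]] 458.17321225558345 [np.float64(519.2097517750975), np.float64(121.50283169401962)]
roller [(array([297.7, 248.7]), 0.59, array([ 0.605, -0.051,  0.   ]))]
crank_grip [(array([243.7, 386.5]), 0.6, array([0.404, 0.355, 0.13 ])), (array([307.3, 171.9]), 0.58, array([ 0.672, -0.189,  0.13 ]))]
screw_axis [(array([292.3, 208.9]), 0.87, array([ 0.603, -0.038,  0.146]))]
key [(array([252.3, 325. ]), 0.95, array([0.541, 0.198, 0.008])), (array([298.6, 346.3]), 0.73, array([0.425, 0.182, 0.008])), (array([245.3, 388.4]), 0.68, array([0.453, 0.319, 0.008])), (array([297.3, 427.4]), 0.65, array([0.322, 0.321, 0.008]))]
stand [(array([243.8, 385.8]), 0.74, array([0.463, 0.314, 0.   ]))]
canister [(array([402.1, 214.3]), 0.59, array([ 0.448, -0.323,  0.   ]))]
measure [(array([187.3, 336.3]), 0.78, array([0.641, 0.298, 0.   ])), (array([245.9, 388.1]), 0.71, array([0.456, 0.315, 0.   ]))]
pan [(array([351.5, 182.3]), 0.57, array([ 0.639, -0.362,  0.   ]))]
top [0.3   0.004 1.257] [[-0.018 -0.982  0.1
[... 250 characters left out ...]
ay([ 0.677, -0.168,  0.13 ]))]
screw_axis [(array([349.4, 197.2]), 0.74, array([ 0.604, -0.045,  0.146]))]
key [(array([210.7, 315.5]), 0.84, array([0.338, 0.314, 0.008])), (array([154.3, 297.5]), 0.75, array([0.387, 0.462, 0.008])), (array([265.7, 279.6]), 0.68, array([0.427, 0.172, 0.008])), (array([253.3, 235.4]), 0.65, array([0.545, 0.205, 0.008]))]
stand [(array([210.8, 269.8]), 0.89, array([0.457, 0.318, 0.   ]))]
canister [(array([457.7, 270. ]), 0.69, array([ 0.442, -0.325,  0.   ]))]
measure [(array([220.3, 201.2]), 0.89, array([0.642, 0.296, 0.   ])), (array([458.3, 268.6]), 0.63, array([ 0.446, -0.327,  0.   ]))]
pan [(array([469.1, 192.6]), 0.68, array([ 0.648, -0.37 ,  0.   ]))]
```

View pics/side0.png

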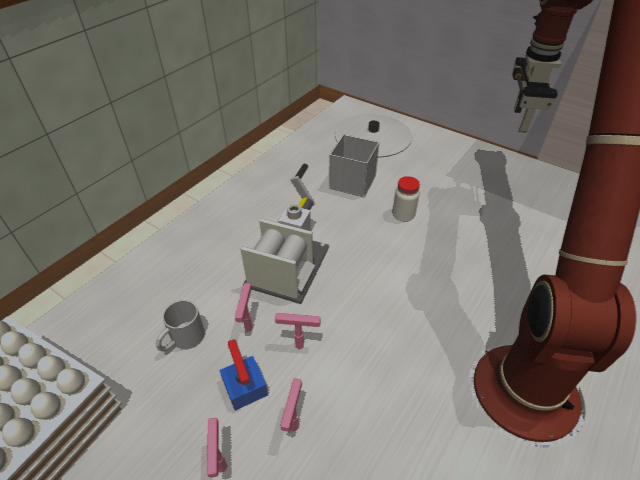

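View pics/top0.png

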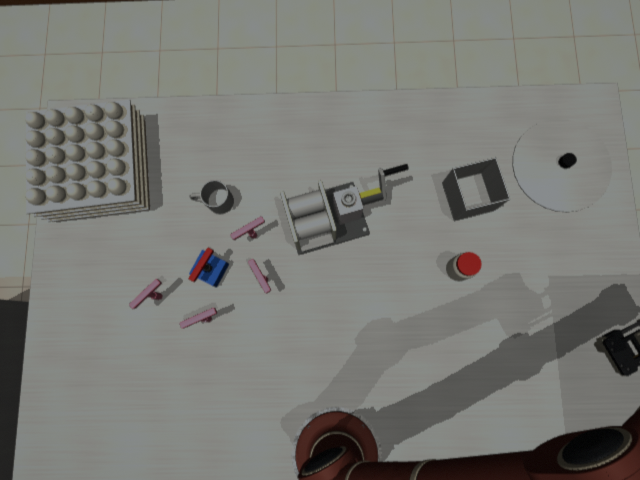

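Run:
```python
from h import *
np.set_printoptions(precision=4,suppress=True)
s,t=grab('side'),grab('top')
a=t['image'][140:290,170:420];b=s['image'][150:270,200:360]; c=s['image'][330:420,200:320]
R=lambda i,w,h:cv2.resize(i,(w,h),interpolation=cv2.INTER_CUBIC)
im=np.zeros((600,800,3),np.uint8); im[:300,:500]=R(a,500,300)
im[300:,:400]=R(b,400,300); im[300:,400:]=R(c,400,300); cv2.imwrite('pics/c1.png',im)
def best(n,p,near):
    L=[r['uv'] for r in place_of(n,p['raw'])]; return min(L,key=lambda u:np.hypot(u[0]-near[0],u[1]-near[1]))
sc=tri([s,t],[best('screw_axis',s,(292,209)),best('screw_axis',t,(349,197))])
g=tri([s,t],[best('crank_grip',s,(307,172)),best('crank_grip',t,(399,169))])
k=tri([s,t],[best('key',s,(245,388)),best('key',t,(211,270))])
st=tri([s,t],[best('stand',s,(244,386)),best('stand',t,(211,270))])
print('screw',sc,'grip',g,'key',k,'stand',st,best('key',t,(211,270)))
print('d',g-sc)
# red bar of key, yellow
for n,p in(('s',s),('t',t)):
    hsv=cv2.cvtColor(p['image'],cv2.COLOR_BGR2HSV);H,S,V=cv2.split(hsv)
    red=(((H<6)|(H>174))&(S>180)&(V>80)).astype(np.uint8)
    u0=(245,365) if n=='s' else (206,265)
    m=np.zeros_like(red);m[u0[1]-35:u0[1]+35,u0[0]-30:u0[0]+30]=1;red*=m
    r=cv2.minAreaRect(np.argwhere(red)[:,::-1].astype(np.float32));print(n,'red',r); 
    box=cv2.boxPoints(r);e=[(box[i]+box[(i+1)%4])/2 for i in range(4)]
    L=[np.linalg.norm(box[i]-box[(i+1)%4]) for i in range(4)];i=int(np.argmin(L))
    A,B=onz(p,e[i],.112),onz(p,e[(i+2)%4],.112);print(A,B,(A+B)/2,np.degrees(np.arctan2(*(A-B)[[1,0]])),np.linalg.norm(A-B))
    for nm,mm in(('yel',(H>22)&(H<35)&(S>150)&(V>80)),('blk',V<45)):
        mm=mm.astype(np.uint8);w=np.zeros_like(mm)
        if n=='s': w[150:215,285:320]=1
        else: w[155:205,355:412]=1
        mm*=w;print(n,nm,mm.sum(),cv2.minAreaRect(np.argwhere(mm)[:,::-1].astype(np.float32)))
```

```text
screw [ 0.6035 -0.0389  0.1479] grip [ 0.6743 -0.1692  0.146 ] key [ 0.4561  0.3163 -0.0069] stand [0.4551 0.3221 0.0007] [212.4, 270.9]
d [ 0.0708 -0.1303 -0.0019]
s red ((237.74722290039062, 360.0634765625), (41.76572799682617, 7.59805965423584), 70.70995330810547)
[0.4946 0.294  0.112 ] [0.4194 0.3393 0.112 ] [0.457  0.3166 0.112 ] -31.08120752523855 0.08777671845590257
s yel 40 ((302.61761474609375, 200.97056579589844), (4.115965843200684, 10.289915084838867), 30.963756561279297)
s blk 1 ((303.0, 172.0), (0.0, 0.0), 0.0)
t red ((200.3114471435547, 264.0737609863281), (5.46599006652832, 35.184783935546875), 31.75948143005371)
[0.4217 0.3371 0.112 ] [0.493  0.2942 0.112 ] [0.4574 0.3156 0.112 ] 149.01682118324916 0.08322702583564977
t yel 83 ((370.0, 192.49996948242188), (3.9834556579589844, 20.05463981628418), 74.05460357666016)
t blk 169 ((383.81964111328125, 183.51638793945312), (15.748536109924316, 56.84837341308594), 39.80557632446289)
```

View pics/c1.png

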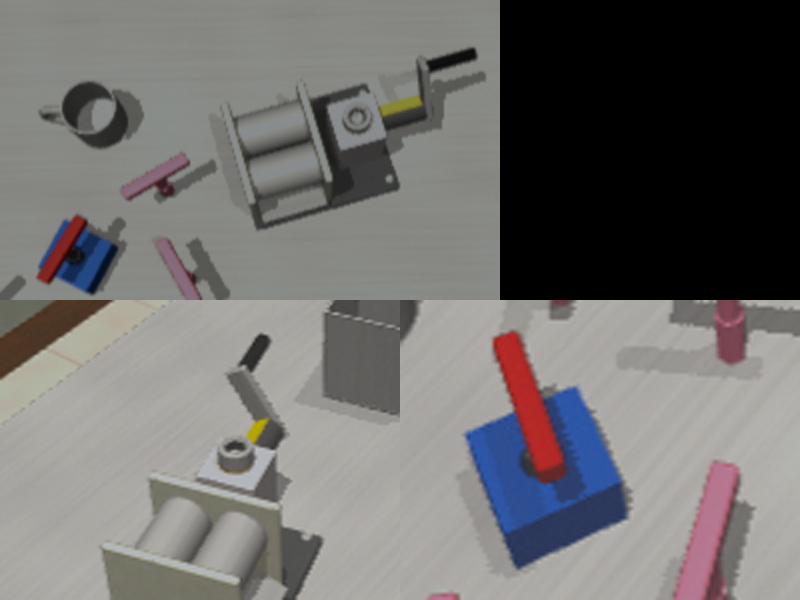

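```bash
cat > fit.py <<'E'
from h import *
from scipy.optimize import least_squares
np.set_printoptions(precision=4,suppress=True)
s,t=grab('side'),grab('top')
for u,v,z in(((321.5,181),(336.5,240),.137),((284,192),(299,253),.137)):
    d=onz(t,v,z)-onz(t,u,z);print('cheek x dir yaw',np.degrees(np.arctan2(-d[1],-d[0])))
d=onz(t,(300,254),.01)-onz(t,(369,233.5),.01);print('base',np.degrees(np.arctan2(d[1],d[0]))-90)
def model(q):
    x,y,w,a=q;ex=np.array([np.cos(w),np.sin(w),0]);ey=np.array([-np.sin(w),np.cos(w),0]);o=np.array([x,y,0])
    S=o+[0,0,.146]; r=np.sin(a)*ex*.065+np.array([0,0,.065*np.cos(a)]); c=o+[0,0,.095]+r
    return S,c-ey*.156,c-ey*.096,c-ey*.133
if __name__=='__main__':
    ob=[(s,0,(292.3,208.9),1),(t,0,(349.2,197),1),(t,1,(407.5,167),1),(t,2,(384,174),1),(s,1,(306.8,164.8),1),(s,2,(298,177),1),(t,3,(399.3,168.6),.7),(s,3,(307.3,171.9),.5)]
    f=lambda q:np.concatenate([k*(np.array(proj(p,model(q)[i]))-u) for p,i,u,k in ob])
    for w0 in(0,.3):
        r=least_squares(f,[.6,-.04,w0,.8],loss='soft_l1');print(r.x,np.degrees(r.x[2:]),r.cost,model(r.x)[3]);print(r.fun if 0 else f(r.x))
E
python3 fit.py
```

```text
cheek x dir yaw 12.546212580084653
cheek x dir yaw 12.987289984414721
base 15.423863958331992
[ 0.6053 -0.0425  0.2763  0.3908] [15.8321 22.3933] 4.290593182391506 [ 0.6654 -0.1637  0.1551]
[ 0.5898 -1.4037 -0.8337 -0.2815  0.7397  0.0122  0.0909  0.3005 -0.3416
 -0.1486 -0.1154  1.3084 -0.2169  0.8426 -2.0299 -1.0613]
[ 0.6053 -0.0425  0.2763  0.3908] [15.8321 22.3933] 4.290593182397961 [ 0.6654 -0.1637  0.1551]
[ 0.5898 -1.4037 -0.8337 -0.2815  0.7397  0.0122  0.0909  0.3005 -0.3416
 -0.1486 -0.1154  1.3084 -0.2169  0.8426 -2.0299 -1.0613]
```

>>> move_arm([
  {"translation": [0,0,-0.002],"rot": [0,0,-9.8]},
  {"translation": [0,0,-0.002],"rot": [0,0,-9.8]},
  {"translation": [0,0,-0.002],"rot": [0,0,-9.8]},
  {"translation": [0,0,-0.002],"rot": [0,0,-9.8]},
  {"translation": [0,0,-0.002],"rot": [0,0,-9.8]},
  {"translation": [0,0,-0.002],"rot": [0,0,-9.8]},
  {"translation": [0,0,-0.002],"rot": [0,0,-9.8]},
  {"translation": [0,0,-0.002],"rot": [0,0,-9.8]},
], hand=1)

```text
time: 2.65
ee_pos: [0.2777, -0.5876, 0.2347]
orientation: [-3.141, -0.0, 1.816]
ft_force: [0.4, 0.1, 0.2]
opening: 0.0931
grip_force: 0.0
```

>>> move_arm([
  {"translation": [0.027,0.04,0],"rot": [0,0,0]},
  {"translation": [0.027,0.04,0],"rot": [0,0,0]},
  {"translation": [0.027,0.04,0],"rot": [0,0,0]},
  {"translation": [0.027,0.04,0],"rot": [0,0,0]},
  {"translation": [0.027,0.04,0],"rot": [0,0,0]},
  {"translation": [0.027,0.04,0],"rot": [0,0,0]},
  {"translation": [0.027,0.04,0],"rot": [0,0,0]},
  {"translation": [0.027,0.04,0],"rot": [0,0,0]},
  {"translation": [0.027,0.04,0],"rot": [0,0,0]},
  {"translation": [0.027,0.04,0],"rot": [0,0,0]},
])

```text
time: 3.9
ee_pos: [0.6034, -0.2295, 0.2348]
orientation: [3.142, 0.0, 1.81]
ft_force: [0.3, -1.3, -0.6]
opening: 0.0934
grip_force: 0.0
```

```bash
cat >> h.py <<'E'
def tool(target,yaw=None):
    "remaining shift in tool axes, yaw turn about tool z (deg)"
    s=read_state();R=Ro.from_euler('xyz',s['orientation']).as_matrix()
    print('shift',np.round(R.T@(np.array(target)-s['ee_pos']),4),'yaw',round(np.degrees(s['orientation'][2]),2),'rotz',None if yaw is None else round(-(yaw-np.degrees(s['orientation'][2])),2))
E
python3 - <<'E'
from fit import *
ob=[(s,0,(292.3,208.9),1),(t,0,(349.2,197),1),(t,1,(407.5,167),1),(t,2,(384,174),1),(s,1,(306.8,164.8),1),(s,2,(298,177),1)]
for w in(13,14,15):
    f=lambda q:np.concatenate([k*(np.array(proj(p,model([q[0],q[1],np.radians(w),q[2]])[i]))-u) for p,i,u,k in ob])
    r=least_squares(f,[.6,-.04,.8]);print(w,r.x,r.cost,model([r.x[0],r.x[1],np.radians(w),r.x[2]])[3])
tool([.667,-.163,.235],104)
E
```

```text
cheek x dir yaw 12.546212580084653
cheek x dir yaw 12.987289984414721
base 15.423863958331992
13 [ 0.6061 -0.0422  0.4923] 4.596706120463908 [ 0.6659 -0.1649  0.1523]
14 [ 0.6058 -0.0423  0.4557] 3.6444031012424776 [ 0.6657 -0.1644  0.1534]
15 [ 0.6056 -0.0423  0.419 ] 3.0449958630318665 [ 0.6655 -0.1639  0.1544]
shift [0.0424 0.0733 0.0003] yaw 104.33 rotz 0.33
```

>>> move_arm([
  {"translation": [0.02,0.036,0],"rot": [0,0,0.4]},
  {"translation": [0.021,0.036,0],"rot": [0,0,0.4]},
  {"translation": [0,0,0],"rot": [0,0,0]},
  {"translation": [0,0,0.025],"rot": [0,0,0]},
  {"translation": [0,0,0.025],"rot": [0,0,0]},
  {"translation": [0,0,0.025],"rot": [0,0,0]},
  {"translation": [0,0,0.02],"rot": [0,0,0]},
  {"translation": [0,0,0.006],"rot": [0,0,0]},
])

```text
time: 5.0
ee_pos: [0.6612, -0.1756, 0.1322]
orientation: [-3.138, 0.0, 1.794]
ft_force: [-0.3, 0.5, 0.3]
opening: 0.0929
grip_force: 0.0
```

Run:
```python
from h import *
s,t=grab('side'),grab('top')
a=t['image'][140:260,300:460];b=s['image'][110:230,230:390]
cv2.imwrite('pics/c2.png',np.hstack([cv2.resize(i,(400,300),interpolation=cv2.INTER_CUBIC) for i in(a,b)]))
tool([.666,-.1645,.133],103.5)
```

```text
shift [0.0094 0.006  0.0003] yaw 102.84 rotz -0.66
```

View pics/c2.png

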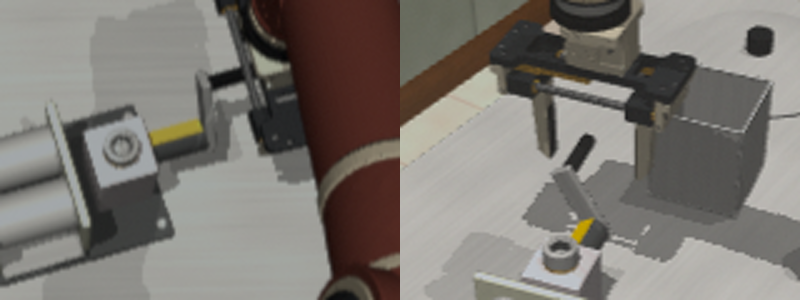

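>>> move_arm([
  {"translation": [0.005,0.003,0],"rot": [0,0,-0.4]},
  {"translation": [0.004,0.003,0],"rot": [0,0,-0.3]},
  {"translation": [0,0,0],"rot": [0,0,0]},
])

```text
time: 5.48
ee_pos: [0.6674, -0.1623, 0.1344]
orientation: [3.14, -0.0, 1.81]
ft_force: [-0.2, -0.1, 0.4]
opening: 0.0927
grip_force: 0.0
```

>>> move_arm([
  {"translation": [0,0,0],"rot": [0,0,0]},
  {"translation": [0,0,0],"rot": [0,0,0]},
  {"translation": [0,0,0],"rot": [0,0,0]},
  {"translation": [0,0,0],"rot": [0,0,0]},
  {"translation": [0,0,0],"rot": [0,0,0]},
  {"translation": [0,0,0],"rot": [0,0,0]},
], hand=0)

```text
time: 6.22
ee_pos: [0.6667, -0.1636, 0.1336]
orientation: [-3.142, -0.0, 1.808]
ft_force: [-0.6, 0.1, -0.8]
opening: 0.0376
grip_force: 0.0
```

>>> move_arm([
  {"translation": [0,0,0],"rot": [0,0,0]},
  {"translation": [0,0,0],"rot": [0,0,0]},
  {"translation": [0,0,0],"rot": [0,0,0]},
  {"translation": [0,0,0],"rot": [0,0,0]},
])

```text
time: 6.72
ee_pos: [0.6687, -0.1631, 0.1344]
orientation: [3.137, 0.001, 1.809]
ft_force: [5.0, 0.1, 0.1]
opening: 0.0156
grip_force: 30.0
```

Run:
```python
from h import *
s=read_state();print(s['ee_pos'],s['ft_force'],s['moment'],s['opening'],s['grip_force'])
```

```text
[ 0.66872038 -0.16311871  0.13443293] [5.01394455 0.10861325 0.09890196] [ 0.09197956 -1.31872279  0.09847894] 0.015603686571955018 29.965119659900665
```

>>> move_arm([
  {"translation": [0,-0.0052,-0.0027],"rot": [0,0,0]},
  {"translation": [0,-0.0054,-0.0023],"rot": [0,0,0]},
  {"translation": [0,-0.0056,-0.0017],"rot": [0,0,0]},
  {"translation": [0,-0.0057,-0.0013],"rot": [0,0,0]},
  {"translation": [0,-0.0052,-0.0006],"rot": [0,0,0]},
  {"translation": [0,-0.0058,-0.0003],"rot": [0,0,0]},
  {"translation": [0,0,0],"rot": [0,0,0]},
  {"translation": [0,0,0],"rot": [0,0,0]},
])

```text
time: 7.72
ee_pos: [0.6398, -0.1709, 0.1459]
orientation: [3.129, 0.003, 1.809]
ft_force: [7.3, 0.2, 5.4]
opening: 0.015
grip_force: 29.9
```

Run:
```python
from h import *
s=read_state();print(s['ee_pos'],s['ft_force'],s['moment'],s['opening'],s['grip_force'])
s,t=grab('side'),grab('top')
a=t['image'][155:245,275:395];b=s['image'][140:275,220:400]
cv2.imwrite('pics/c3.png',np.vstack([cv2.resize(i,(400,300),interpolation=cv2.INTER_CUBIC) for i in(a,b)]))
```

```text
[ 0.63981022 -0.17094817  0.14585693] [7.34239542 0.24247249 5.38539032] [ 0.05842553 -1.87460976  0.06482356] 0.014960708501646203 29.924135506153107
```

View pics/c3.png

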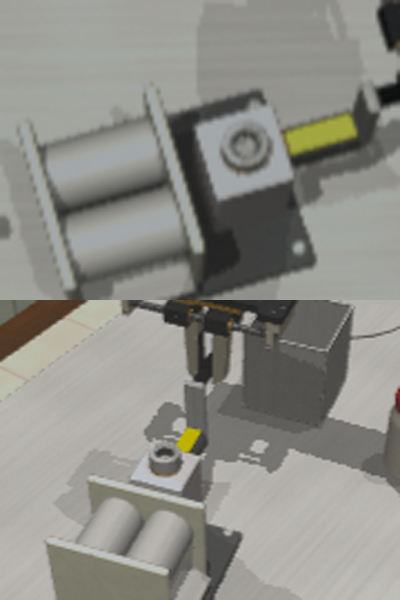

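Run:
```python
from h import *
t=grab('top')
H,S,V=cv2.split(cv2.cvtColor(t['image'],cv2.COLOR_BGR2HSV))
m=((H>20)&(H<36)&(S>110)&(V>70)).astype(np.uint8);w=np.zeros_like(m);w[175:215,350:395]=1;m*=w
r=cv2.minAreaRect(np.argwhere(m)[:,::-1].astype(np.float32));c=np.argwhere(m)[:,::-1].mean(0);print(m.sum(),r,onz(t,c,.107))
P=np.argwhere(m)[:,::-1].astype(np.float32);vx,vy,x0,y0=cv2.fitLine(P,cv2.DIST_L2,0,.01,.01).ravel()
d=onz(t,(x0+vx*10,y0+vy*10),.107)-onz(t,(x0,y0),.107);print('yel yaw',(np.degrees(np.arctan2(d[1],d[0]))-90)%180)
g=cv2.cvtColor(t['image'],cv2.COLOR_BGR2GRAY)[170:262,275:375];big=cv2.resize(g,None,fx=3,fy=3,interpolation=cv2.INTER_CUBIC)
L=cv2.createLineSegmentDetector().detect(big)[0].reshape(-1,4)/3
for l in L:
    if np.hypot(l[2]-l[0],l[3]-l[1])>14:
        u,v=l[:2]+[275,170],l[2:]+[275,170];d=onz(t,v,.12)-onz(t,u,.12);a=np.degrees(np.arctan2(d[1],d[0]))
        print(np.round(u,1),np.round(v,1),round((a+45)%90-45,1),round(np.linalg.norm(d),3))
for i in range(3):
    t=grab('top');print([(np.round(r['uv'],1),onz(t,r['uv'],.146)) for r in place_of('screw_axis',t['raw'])][:1])
s=grab('side');print([(np.round(r['uv'],1),onz(s,r['uv'],.146)) for r in place_of('screw_axis',s['raw'])][:1])
```

```text
167 ((370.61322021484375, 194.89622497558594), (7.829551696777344, 21.016162872314453), 74.05460357666016) [ 0.6192465 -0.0987134  0.107    ]
yel yaw 15.221661296935451
[335.9 227.4] [322.7 184.7] 15.3 0.111
[332.8 193. ] [339.8 215.5] 15.3 0.059
[364.7 218. ] [370.  232.9] 17.2 0.038
[297.6 240.4] [293.2 226.3] 16.5 0.036
[340.  215.2] [363.1 208.5] 15.0 0.058
[318.5 182.4] [325.9 206.8] 15.0 0.064
[302.  251.2] [333.3 242. ] 15.1 0.078
[368.5 234.9] [298.7 255.1] 15.0 0.173
[338.  185.7] [352.5 181.5] 15.1 0.037
[286.5 198.6] [304.1 193.3] 15.7 0.045
[359.3 193.3] [374.4 188.7] 15.8 0.038
[325.5 211.1] [293.2 220.5] 15.2 0.081
[295.3 216.2] [324.3 207.9] 14.8 0.073
[(array([348.4, 197.7]), array([ 0.60293521, -0.04255562,  0.146     ]))]
[(array([350.6, 197.7]), array([ 0.60279573, -0.047753  ,  0.146     ]))]
[(array([351.1, 196.1]), array([ 0.6066791 , -0.04905807,  0.146     ]))]
[(array([291.5, 203.3]), array([ 0.61719284, -0.05253413,  0.146     ]))]
```

Run:
```python
from h import *
t=grab('top');a=np.radians(15.2);ex=np.array([np.cos(a),np.sin(a),0]);ey=np.array([-ex[1],ex[0],0])
c=onz(t,(339.9,215.4),.125);print('hub',c+.03*ex-.03*ey)
s=read_state();print(s['ee_pos'],s['orientation'],s['ft_force'])
R=Ro.from_euler('xyz',s['orientation']).as_matrix();g=s['ee_pos']-.019*R[:,2];print('grasp',g)
for S in([.605,-.0425,0],c+.03*ex-.03*ey,[.6055,-.044,0]): print((g-S)@ex,(g-S)@ey)
# edges of arm: flat edges measured vs z
y=onz(t,(370.6,194.9),.107)
for z in(.105,.108,.11): y=onz(t,(370.6,194.9),z);print('yel off', (y-[.605,-.0425,0])@ex,(y-c-.03*ex+.03*ey)@ex)
```

```text
hub [ 0.60220509 -0.04284769  0.125     ]
[ 0.63977071 -0.17097375  0.14582255] [3.1293887  0.00334138 1.80880108] [ 7.14794549 -0.12621622  4.37690708]
grasp [ 0.63953041 -0.17096672  0.16482103]
-0.0003601699105037518 -0.13302600285812388
0.00242812676085527 -0.13342326834104506
-0.00044939438977866457 -0.13144738352709498
yel off -0.0005266539218814734 0.0022616427494774913
yel off -0.001260917482520895 0.0015273791888380675
yel off -0.0017504265229470717 0.0010378701484118908
```

Run:
```python
from h import *
s=grab('side');im=s['image'][165:215,285:330]
a=np.radians(15.2);ex=np.array([np.cos(a),np.sin(a),0]);ey=np.array([-ex[1],ex[0],0]);S=np.array([.604,-.0427,0])
for th in(-.05,0,.05,.1,.15):
    b=S+[0,0,.095]-.092*ey; r=np.sin(th)*ex+np.cos(th)*np.array([0,0,1])
    u,v=np.array(proj(s,b+.02*r)),np.array(proj(s,b+.065*r));print(th,u,v,'ang',np.degrees(np.arctan2(*(v-u))))
big=cv2.resize(im,None,fx=6,fy=6,interpolation=cv2.INTER_CUBIC)
L=cv2.createLineSegmentDetector().detect(cv2.cvtColor(big,cv2.COLOR_BGR2GRAY))[0].reshape(-1,4)
for l in L:
    d=l[2:]-l[:2]
    if np.hypot(*d)>40:
        if d[1]>0:d=-d
        print(np.round(l.reshape(2,2)/6+[285,165],1).tolist(),round(np.degrees(np.arctan2(d[0],d[1])),1))
cv2.imwrite('pics/c4.png',cv2.resize(im,None,fx=12,fy=12,interpolation=cv2.INTER_CUBIC))
```

```text
-0.05 [308.28352354 194.35622686] [308.7468146  180.26823018] ang 178.11647741398042
0 [307.91257454 194.26178615] [307.50599391 179.96156909] ang -178.37141774696747
0.05 [307.54222028 194.1828201 ] [306.26842553 179.70842368] ang -174.97073841410176
0.1 [307.17342015 194.11952287] [305.03757587 179.50938357] ang -171.68289214615277
0.15 [306.80712797 194.07204635] [303.81687433 179.36486733] ang -168.507316514668
[[304.8, 208.5], [310.8, 198.8]] 148.6
[[291.3, 213.1], [298.2, 212.6]] 94.0
[[303.1, 189.7], [302.7, 178.0]] -178.3
[[328.8, 177.6], [328.8, 165.1]] 179.9
[[309.0, 173.0], [308.9, 165.1]] -179.5
[[315.6, 165.1], [315.6, 173.9]] -179.8
```

View pics/c4.png

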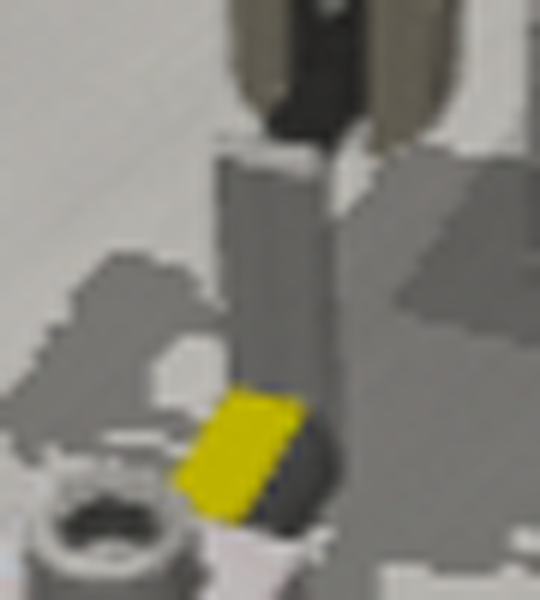

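>>> move_arm([
  {"translation": [0,-0.001,-0.001],"rot": [0,0,0]},
  {"translation": [0,-0.001,-0.001],"rot": [0,0,0]},
  {"translation": [0,0,0],"rot": [0,0,0]},
  {"translation": [0,0,0],"rot": [0,0,0]},
])

```text
time: 8.88
ee_pos: [0.6371, -0.1717, 0.1462]
orientation: [3.131, 0.003, 1.809]
ft_force: [7.7, 0.5, -0.8]
opening: 0.0148
grip_force: 29.9
```

>>> move_arm([
  {"translation": [0,0.0015,0],"rot": [0,0,0]},
  {"translation": [0,0.0015,0],"rot": [0,0,0]},
  {"translation": [0,0,0],"rot": [0,0,0]},
])

```text
time: 9.25
ee_pos: [0.6372, -0.1716, 0.1461]
orientation: [3.138, 0.002, 1.808]
ft_force: [3.9, -0.8, 5.3]
opening: 0.0148
grip_force: 29.9
```

Run:
```python
from h import *
s=grab('side');im=s['image'][165:215,285:330]
big=cv2.resize(im,None,fx=6,fy=6,interpolation=cv2.INTER_CUBIC)
g=cv2.cvtColor(big,cv2.COLOR_BGR2GRAY).astype(float)
# arm edges by row: strongest gradients
for y in range(180,197,2):
    r=cv2.GaussianBlur(g,(9,9),0)[(y-165)*6];d=np.gradient(r);l=d[60:130].argmin()+60;k=d[120:200].argmax()+120
    print(y,round(285+l/6,1),round(285+k/6,1))
print(read_state()['ft_force'],read_state()['ee_pos'])
```

```text
180 303.8 313.7
182 303.8 313.5
184 303.8 313.8
186 303.8 313.8
188 304.0 313.8
190 304.0 313.8
192 303.7 313.8
194 303.8 313.8
196 303.8 313.8
[3.86382809 0.28926095 5.20556742] [ 0.63718888 -0.17163051  0.14613756]
```

>>> move_arm([
  {"translation": [0,0.0015,-0.001],"rot": [0,0,0]},
  {"translation": [0,0.0015,-0.001],"rot": [0,0,0]},
  {"translation": [0,0,0],"rot": [0,0,0]},
])

```text
time: 9.68
ee_pos: [0.6379, -0.1714, 0.1462]
orientation: [-3.14, 0.001, 1.808]
ft_force: [2.4, -2.3, 1.6]
opening: 0.015
grip_force: 29.9
```

Good; release and rise.

>>> move_arm([
  {"translation": [0,0,0],"rot": [0,0,0]},
  {"translation": [0,0,0],"rot": [0,0,0]},
  {"translation": [0,0,0],"rot": [0,0,0]},
  {"translation": [0,0,-0.015],"rot": [0,0,0]},
  {"translation": [0,0,-0.03],"rot": [0,0,0]},
  {"translation": [0,0,-0.03],"rot": [0,0,0]},
  {"translation": [0,0,-0.03],"rot": [0,0,0]},
], hand=1)

```text
time: 10.55
ee_pos: [0.6387, -0.1702, 0.2538]
orientation: [3.141, 0.0, 1.809]
ft_force: [-0.5, 0.3, -0.0]
opening: 0.0804
grip_force: 0.0
```

Run:
```python
from h import *
s=grab('side');t=grab('top');im=s['image'][150:215,270:345]
g=cv2.cvtColor(cv2.resize(im,None,fx=6,fy=6,interpolation=cv2.INTER_CUBIC),cv2.COLOR_BGR2GRAY).astype(float)
for y in range(180,197,3):
    r=cv2.GaussianBlur(g,(9,9),0)[(y-150)*6];d=np.gradient(r);l=d[150:220].argmin()+150;k=d[210:290].argmax()+210
    print(y,round(270+l/6,1),round(270+k/6,1))
for n,p in(('s',s),('t',t)):print([(r['uv'],r['confidence']) for r in place_of('crank_grip',p['raw'])])
a=t['image'][155:215,335:425]
cv2.imwrite('pics/c5.png',np.hstack([cv2.resize(i,(400,300),interpolation=cv2.INTER_CUBIC) for i in(a,im)]))
tool([.457,.316,.26],149)
```

```text
180 303.5 313.8
183 303.0 313.7
186 303.2 313.7
189 303.7 313.5
192 303.7 313.7
195 303.8 313.7
[([316.7, 173.1], 0.91), ([300.2, 247.9], 0.66)]
[([403.5, 177.0], 0.6)]
shift [ 0.5154 -0.062  -0.008 ] yaw 103.62 rotz -45.38
```

View pics/c5.png

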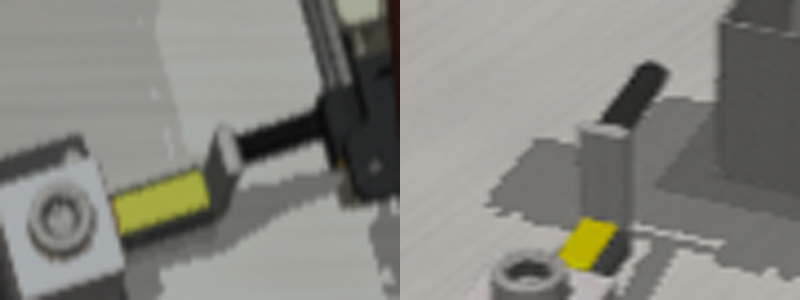

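>>> move_arm([
  {"translation": [0.0515,-0.0062,-0.001],"rot": [0,0,0]},
  {"translation": [0.0515,-0.0062,-0.001],"rot": [0,0,0]},
  {"translation": [0.0515,-0.0062,-0.001],"rot": [0,0,0]},
  {"translation": [0.0515,-0.0062,-0.001],"rot": [0,0,0]},
  {"translation": [0.0515,-0.0062,-0.001],"rot": [0,0,0]},
  {"translation": [0.0515,-0.0062,-0.001],"rot": [0,0,0]},
  {"translation": [0.0515,-0.0062,-0.001],"rot": [0,0,0]},
  {"translation": [0.0515,-0.0062,-0.001],"rot": [0,0,0]},
  {"translation": [0.0515,-0.0062,0],"rot": [0,0,0]},
  {"translation": [0.0515,-0.0062,0],"rot": [0,0,0]},
])

```text
time: 12.0
ee_pos: [0.4558, 0.3162, 0.2583]
orientation: [-3.139, 0.001, 1.808]
ft_force: [1.3, 0.4, -0.6]
opening: 0.0928
grip_force: 0.0
```

>>> move_arm([
  {"translation": [0,0,0],"rot": [0,0,-9]},
  {"translation": [0,0,0],"rot": [0,0,-9]},
  {"translation": [0,0,0],"rot": [0,0,-9]},
  {"translation": [0,0,0],"rot": [0,0,-9]},
  {"translation": [0,0,0],"rot": [0,0,-9.4]},
  {"translation": [0,0,0],"rot": [0,0,0]},
])

```text
time: 12.75
ee_pos: [0.4566, 0.3148, 0.2582]
orientation: [-3.139, -0.002, 2.599]
ft_force: [0.2, -0.2, 0.4]
opening: 0.0929
grip_force: 0.0
```

Run:
```python
from h import *
tool([.457,.316,.084],149)
t=grab('top')
H,S,V=cv2.split(cv2.cvtColor(t['image'],cv2.COLOR_BGR2HSV));print(((((H<6)|(H>174))&(S>180)&(V>80))[235:300,170:240]).sum())
```

```text
shift [0.     0.0017 0.1742] yaw 148.91 rotz -0.09
7
```

>>> move_arm([
  {"translation": [0,0.0015,0.04],"rot": [0,0,0]},
  {"translation": [0,0,0.04],"rot": [0,0,0]},
  {"translation": [0,0,0.04],"rot": [0,0,0]},
  {"translation": [0,0,0.03],"rot": [0,0,0]},
  {"translation": [0,0,0.022],"rot": [0,0,0]},
  {"translation": [0,0,0],"rot": [0,0,0]},
])

```text
time: 13.55
ee_pos: [0.4568, 0.3157, 0.0858]
orientation: [-3.137, -0.001, 2.599]
ft_force: [1.0, 0.1, 0.1]
opening: 0.0929
grip_force: 0.0
```

>>> move_arm([
  {"translation": [0,0,0],"rot": [0,0,0]},
  {"translation": [0,0,0],"rot": [0,0,0]},
  {"translation": [0,0,0],"rot": [0,0,0]},
  {"translation": [0,0,0],"rot": [0,0,0]},
  {"translation": [0,0,0],"rot": [0,0,0]},
  {"translation": [0,0,0],"rot": [0,0,0]},
  {"translation": [0,0,0],"rot": [0,0,0]},
  {"translation": [0,0,0],"rot": [0,0,0]},
  {"translation": [0,0,0],"rot": [0,0,0]},
  {"translation": [0,0,0],"rot": [0,0,0]},
], hand=0)

```text
time: 14.8
ee_pos: [0.4579, 0.3168, 0.0876]
orientation: [-3.142, -0.0, 2.601]
ft_force: [0.1, -0.3, -0.7]
opening: 0.0158
grip_force: 30.0
```

>>> move_arm([
  {"translation": [0,0,-0.01],"rot": [0,0,0]},
  {"translation": [0,0,-0.03],"rot": [0,0,0]},
  {"translation": [0,0,-0.035],"rot": [0,0,0]},
  {"translation": [0,0,-0.035],"rot": [0,0,0]},
  {"translation": [0,0,-0.035],"rot": [0,0,0]},
  {"translation": [0,0,-0.03],"rot": [0,0,0]},
  {"translation": [0,0,-0.005],"rot": [0,0,0]},
])

```text
time: 15.68
ee_pos: [0.4583, 0.3177, 0.2698]
orientation: [3.138, 0.001, 2.601]
ft_force: [-0.4, 0.8, -3.2]
opening: 0.0158
grip_force: 30.0
```

Run:
```python
from h import *
U={'side':[], 'top':[]};C={}
for i in range(4):
    for n in U:
        p=grab(n);C[n]=p;r=place_of('screw_axis',p['raw'])
        if r:U[n].append(r[0]['uv'])
us=[np.median(U[n],0) for n in U];print(U,us,tri(list(C.values()),us),[onz(C[n],u,.146) for n,u in zip(U,us)])
for n,c in(('top',(349,197)),('side',(292,209))):
    im=C[n]['image'];x,y=c;g=cv2.resize(cv2.cvtColor(im[y-18:y+18,x-18:x+18],cv2.COLOR_BGR2GRAY),None,fx=8,fy=8,interpolation=cv2.INTER_CUBIC)
    cv2.imwrite(f'pics/d_{n}.png',g)
a=[cv2.resize(cv2.imread(f'pics/d_{n}.png'),(400,400)) for n in('top','side')]
cv2.imwrite('pics/c6.png',np.hstack(a))
tool([.604,-.043,.265],100)
```

```text
{'side': [[294.3, 209.5], [293.4, 207.2], [291.7, 206.5], [293.1, 208.2]], 'top': [[348.7, 197.2], [351.1, 196.4], [348.3, 197.7]]} [array([293.25, 207.7 ]), array([348.7, 197.2])] [ 0.60456666 -0.04323062  0.14520139] [array([ 0.60420993, -0.04246336,  0.146     ]), array([ 0.60413933, -0.04330207,  0.146     ])]
shift [-0.3105 -0.2333  0.0025] yaw 149.02 rotz 49.02
```

View pics/c6.png

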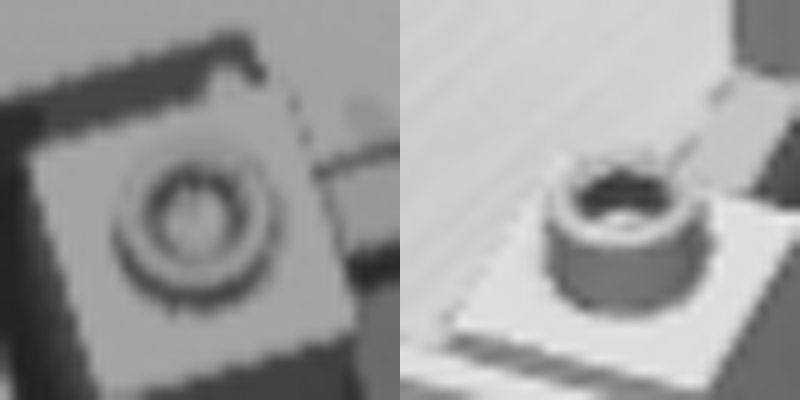

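>>> move_arm([
  {"translation": [-0.031,-0.0233,0],"rot": [0,0,0]},
  {"translation": [-0.031,-0.0233,0],"rot": [0,0,0]},
  {"translation": [-0.031,-0.0233,0],"rot": [0,0,0]},
  {"translation": [-0.031,-0.0233,0],"rot": [0,0,0]},
  {"translation": [-0.031,-0.0233,0],"rot": [0,0,0]},
  {"translation": [-0.031,-0.0233,0],"rot": [0,0,0]},
  {"translation": [-0.031,-0.0233,0],"rot": [0,0,0]},
  {"translation": [-0.031,-0.0233,0],"rot": [0,0,0]},
  {"translation": [-0.031,-0.0233,0],"rot": [0,0,0]},
  {"translation": [-0.031,-0.0233,0],"rot": [0,0,0]},
])

```text
time: 17.73
ee_pos: [0.6042, -0.0438, 0.2676]
orientation: [3.141, 0.0, 2.601]
ft_force: [0.6, 0.5, -2.3]
opening: 0.0158
grip_force: 30.0
```

>>> move_arm([
  {"translation": [0,0,0.015],"rot": [0,0,0]},
  {"translation": [0,0,0.01],"rot": [0,0,0]},
  {"translation": [0,0,0],"rot": [0,0,0]},
])

```text
time: 18.1
ee_pos: [0.6026, -0.0408, 0.2416]
orientation: [-3.141, -0.003, 2.604]
ft_force: [-0.6, 0.4, -2.5]
opening: 0.0158
grip_force: 30.0
```

Run:
```python
from h import *
s,t=grab('side'),grab('top')
st=read_state();e=st['ee_pos'];print(e,st['orientation'],st['ft_force'])
print('tip uv expected side',proj(s,e-[0,0,.0786]),'top',proj(t,e-[0,0,.0786]))
for n,p in(('s',s),('t',t)):print([(r['uv'],r['confidence']) for r in place_of('key',p['raw'])],[(r['uv'],r['confidence']) for r in place_of('screw_axis',p['raw'])])
im=s['image'][130:235,230:370]
cv2.imwrite('pics/c7.png',cv2.resize(im,(800,600),interpolation=cv2.INTER_CUBIC))
tool([.604,-.043,.24],149)
```

```text
[ 0.60363164 -0.0409866   0.24289421] [ 3.14089328e+00 -5.40861424e-05  2.60319887e+00] [-0.14473451 -0.10391408 -1.95937909]
tip uv expected side [np.float64(292.6985725790944), np.float64(202.14412757980529)] top [np.float64(347.98099987553735), np.float64(195.34743761726162)]
[([297.1, 426.1], 0.96), ([222.4, 468.1], 0.9), ([249.7, 323.8], 0.71), ([299.5, 344.3], 0.6), ([294.8, 203.4], 0.56), ([298.9, 248.5], 0.2)] []
[([262.9, 278.8], 0.84), ([158.4, 295.9], 0.83), ([249.8, 234.4], 0.76), ([209.5, 316.1], 0.69), ([347.6, 195.9], 0.67)] [([349.4, 198.6], 0.79)]
shift [-0.0006 -0.0009  0.0032] yaw 149.06 rotz 0.06
```

View pics/c7.png

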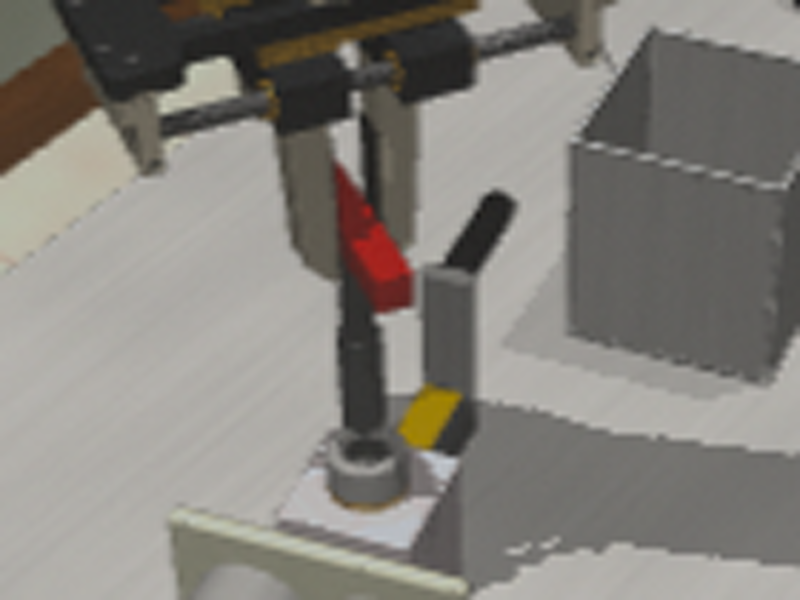

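>>> move_arm([
  {"translation": [0,-0.001,0.007],"rot": [0,0,0]},
  {"translation": [0,0,0.006],"rot": [0,0,0]},
  {"translation": [0,0,0.003],"rot": [0,0,0]},
  {"translation": [0,0,0.003],"rot": [0,0,0]},
  {"translation": [0,0,0],"rot": [0,0,0]},
])

```text
time: 19.02
ee_pos: [0.6034, -0.0431, 0.2235]
orientation: [3.141, -0.0, 2.601]
ft_force: [-0.3, 0.1, -1.6]
opening: 0.016
grip_force: 30.0
```

>>> move_arm([
  {"translation": [0,0,0.0015],"rot": [0,0,0]},
  {"translation": [0,0,0.0015],"rot": [0,0,0]},
  {"translation": [0,0,0],"rot": [0,0,0]},
])

```text
time: 19.4
ee_pos: [0.6038, -0.0428, 0.2219]
orientation: [3.14, 0.002, 2.601]
ft_force: [-1.2, 1.1, 5.1]
opening: 0.0158
grip_force: 30.0
```

>>> move_arm([
  {"translation": [0,0,0.0015],"rot": [0,0,0]},
  {"translation": [0,0,0.0005],"rot": [0,0,0]},
  {"translation": [0,0,0],"rot": [0,0,0]},
])

```text
time: 19.77
ee_pos: [0.604, -0.0426, 0.2203]
orientation: [3.14, 0.002, 2.601]
ft_force: [-1.9, 1.1, 7.8]
opening: 0.0158
grip_force: 30.0
```

>>> move_arm([
  {"translation": [0,0,0.0003],"rot": [0,0,3]},
  {"translation": [0,0,0],"rot": [0,0,3]},
  {"translation": [0,0,0],"rot": [0,0,3]},
  {"translation": [0,0,0],"rot": [0,0,3]},
  {"translation": [0,0,0],"rot": [0,0,0]},
])

```text
time: 20.4
ee_pos: [0.604, -0.0426, 0.2203]
orientation: [3.139, 0.002, 2.392]
ft_force: [-2.7, 0.3, 7.9]
opening: 0.016
grip_force: 30.0
```

```bash
cat > st.py <<'E'
from h import *
s=read_state();print(np.round(s['ee_pos'],4),np.round(np.degrees(s['orientation']),1),np.round(s['ft_force'],1),np.round(s['moment'],2),round(s['opening'],4),np.round(s['qpos'],2))
E
python3 st.py
```

```text
[ 0.604  -0.0426  0.2203] [1.799e+02 1.000e-01 1.370e+02] [-2.7  0.3  7.9] [0.23 0.37 0.09] 0.016 [ 0.38  0.6  -0.58  1.55  0.35  1.1   0.54]
```

>>> move_arm([
  {"translation": [0.0007,-0.0007,0],"rot": [0,0,3]},
  {"translation": [0,0,0],"rot": [0,0,3]},
  {"translation": [0,0,0],"rot": [0,0,3]},
  {"translation": [0,0,0],"rot": [0,0,3]},
  {"translation": [0,0,0],"rot": [0,0,0]},
])

```text
time: 21.02
ee_pos: [0.6036, -0.0427, 0.2203]
orientation: [3.138, 0.002, 2.182]
ft_force: [-0.6, 0.9, 8.4]
opening: 0.016
grip_force: 30.0
```

```bash
python3 st.py
```

```text
[ 0.6036 -0.0427  0.2203] [1.798e+02 1.000e-01 1.250e+02] [-0.6  0.9  8.4] [0.25 0.1  0.12] 0.016 [ 0.35  0.59 -0.52  1.55  0.32  1.08  0.36]
```

Centred; keep turning.

>>> move_arm([
  {"translation": [0,0,0],"rot": [0,0,3]},
  {"translation": [0,0,0],"rot": [0,0,3]},
  {"translation": [0,0,0],"rot": [0,0,3]},
  {"translation": [0,0,0],"rot": [0,0,3]},
  {"translation": [0,0,0],"rot": [0,0,0]},
])

```text
time: 21.65
ee_pos: [0.6037, -0.0426, 0.2203]
orientation: [3.137, 0.001, 1.973]
ft_force: [-1.4, 1.0, 7.7]
opening: 0.0159
grip_force: 30.0
```

```bash
python3 st.py
```

```text
[ 0.6037 -0.0426  0.2203] [1.798e+02 1.000e-01 1.130e+02] [-1.4  1.   7.7] [0.27 0.06 0.1 ] 0.0159 [ 0.31  0.58 -0.46  1.55  0.28  1.07  0.18]
```

>>> move_arm([
  {"translation": [0,0,0],"rot": [0,0,3]},
  {"translation": [0,0,0],"rot": [0,0,3]},
  {"translation": [0,0,0],"rot": [0,0,3]},
  {"translation": [0,0,0],"rot": [0,0,3]},
  {"translation": [0,0,0],"rot": [0,0,0]},
])

```text
time: 22.28
ee_pos: [0.6037, -0.0427, 0.2203]
orientation: [3.137, 0.0, 1.764]
ft_force: [-1.1, 0.2, 7.7]
opening: 0.0157
grip_force: 30.0
```

```bash
python3 st.py
```

```text
[ 0.6037 -0.0427  0.2203] [179.7   0.  101. ] [-1.1  0.2  7.7] [0.25 0.19 0.08] 0.0157 [ 0.28  0.57 -0.41  1.55  0.25  1.07  0.01]
```

>>> move_arm([
  {"translation": [0,0,-0.006],"rot": [0,0,0]},
  {"translation": [0,0,-0.002],"rot": [0,0,0]},
  {"translation": [0,0,0],"rot": [0,0,0]},
])

```text
time: 22.65
ee_pos: [0.6016, -0.0442, 0.226]
orientation: [-3.14, 0.001, 1.762]
ft_force: [-1.2, 0.4, -3.1]
opening: 0.0157
grip_force: 30.0
```

```bash
python3 st.py
```

```text
[ 0.6016 -0.0442  0.226 ] [-179.9    0.   101. ] [-1.2  0.4 -3.1] [-0.06 -0.06 -0.01] 0.0157 [ 0.28  0.56 -0.41  1.55  0.24  1.08  0.01]
```

>>> move_arm([
  {"translation": [0.0005,0.001,0.005],"rot": [0,0,0]},
  {"translation": [0,0,0.0014],"rot": [0,0,0]},
  {"translation": [0,0,0],"rot": [0,0,3]},
  {"translation": [0,0,0],"rot": [0,0,3]},
  {"translation": [0,0,0],"rot": [0,0,3]},
  {"translation": [0,0,0],"rot": [0,0,3]},
  {"translation": [0,0,0],"rot": [0,0,3]},
  {"translation": [0,0,0],"rot": [0,0,0]},
])

```text
time: 23.65
ee_pos: [0.6036, -0.0424, 0.2206]
orientation: [3.14, -0.0, 1.502]
ft_force: [0.1, -0.2, 2.8]
opening: 0.0156
grip_force: 30.0
```

```bash
python3 st.py
```

```text
[ 0.6036 -0.0424  0.2206] [179.9  -0.   86.1] [ 0.1 -0.2  2.8] [ 0.1  -0.02  0.1 ] 0.0156 [ 0.24  0.56 -0.34  1.55  0.2   1.06 -0.22]
```

>>> move_arm([
  {"translation": [0,0,0.0005],"rot": [0,0,-2]},
  {"translation": [0,0,0],"rot": [0,0,-2]},
  {"translation": [0,0,0],"rot": [0,0,-2]},
  {"translation": [0,0,0],"rot": [0,0,-2]},
  {"translation": [0,0,0],"rot": [0,0,-2]},
  {"translation": [0,0,0],"rot": [0,0,0]},
])

```text
time: 24.4
ee_pos: [0.6037, -0.0426, 0.2206]
orientation: [3.14, -0.0, 1.677]
ft_force: [-0.8, -0.2, 6.0]
opening: 0.0157
grip_force: 30.0
```

```bash
python3 st.py
```

```text
[ 0.6037 -0.0426  0.2206] [179.9  -0.   96.1] [-0.8 -0.2  6. ] [ 0.15  0.15 -0.1 ] 0.0157 [ 0.27  0.57 -0.39  1.55  0.23  1.07 -0.07]
```

Run:
```python
from h import *
st=read_state();e=st['ee_pos'];w=st['orientation'][2]
for n in('side','top'):
    p=grab(n);H,S,V=cv2.split(cv2.cvtColor(p['image'],cv2.COLOR_BGR2HSV))
    m=(((H<8)|(H>172))&(S>150)&(V>60)).astype(np.uint8);q=np.array(proj(p,e)).astype(int)
    W=np.zeros_like(m);W[q[1]-45:q[1]+45,q[0]-45:q[0]+45]=1;m*=W
    y,x=np.nonzero(m);print(n,'red',len(x),x.min(),x.max(),y.min(),y.max(),'rows by col',[(c,y[x==c].min(),y[x==c].max()) for c in np.unique(x)[::4]])
    hand=np.abs
    for zc in(.227,.237):
        c=[proj(p,[e[0]+a*np.cos(w)+b*np.sin(w),e[1]+a*np.sin(w)-b*np.cos(w),zc+h]) for a in(-.045,.045) for b in(-.008,.008) for h in(-.009,.009)]
        print(zc,np.min(c,0),np.max(c,0)); print(np.round(c,1).tolist())
```

```text
side red 127 279 292 171 190 rows by col [(np.int64(279), np.int64(183), np.int64(188)), (np.int64(283), np.int64(179), np.int64(190)), (np.int64(287), np.int64(175), np.int64(183)), (np.int64(291), np.int64(172), np.int64(179))]
0.227 [277.35582402 165.01062782] [305.38755632 195.78672526]
[[305.4, 173.6], [305.2, 167.1], [299.4, 171.5], [299.1, 165.0], [284.2, 195.8], [283.7, 189.2], [277.9, 193.5], [277.4, 186.9]]
0.237 [277.02555061 161.34281774] [305.27223436 192.17045591]
[[305.3, 170.0], [305.1, 163.4], [299.2, 167.9], [298.9, 161.3], [283.9, 192.2], [283.4, 185.5], [277.6, 189.9], [277.0, 183.2]]
top red 691 330 393 143 232 rows by col [(np.int64(330), np.int64(186), np.int64(191)), (np.int64(334), np.int64(185), np.int64(191)), (np.int64(344), np.int64(154), np.int64(154)), (np.int64(349), np.int64(143), np.int64(170)), (np.int64(353), np.int64(147), np.int64(180)), (np.int64(357), np.int64(161), np.int64(197)), (np.int64(361), np.int64(175), np.int64(211)), (np.int64(365), np.int64(149), np.int64(227)), (np.int64(369), np.int64(144), np.int64(232)), (np.int64(373), np.int64(154), np.int64(229)), (np.int64(377), np.int64(144), np.int64(229)), (np.int64(381), np.int64(146), np.int64(203)), (np.int64(385), np.int64(150), np.int64(213)), (np.int64(389), np.int64(147), np.int64(224)), (np.int64(393), np.int64(170), np.int64(229))]
0.227 [328.8791372  180.31317057] [370.7484838  194.81028051]
[[370.1, 189.6], [370.7, 187.3], [369.1, 182.7], [369.7, 180.3], [329.9, 194.8], [329.8, 192.6], [328.9, 187.9], [328.9, 185.6]]
0.237 [328.85185714 178.92739243] [371.11377414 193.57799746]
[[370.5, 188.3], [371.1, 186.0], [369.4, 181.4], [370.0, 178.9], [329.8, 193.6], [329.8, 191.3], [328.9, 186.6], [328.9, 184.2]]
```

>>> move_arm([
  {"translation": [0,0,-0.0045],"rot": [0,0,0]},
  {"translation": [0,0,0],"rot": [0,0,-7]},
  {"translation": [0,0,0.0045],"rot": [0,0,0]},
  {"translation": [0,0,0],"rot": [0,0,0]},
])

```text
time: 25.0
ee_pos: [0.6035, -0.0426, 0.2202]
orientation: [3.14, 0.0, 1.797]
ft_force: [0.2, 1.4, 2.5]
opening: 0.0158
grip_force: 30.0
```

>>> move_arm([
  {"translation": [0,0,-0.0045],"rot": [0,0,0]},
  {"translation": [0,0,0],"rot": [0,0,-7]},
  {"translation": [0,0,0.0045],"rot": [0,0,0]},
  {"translation": [0,0,0],"rot": [0,0,0]},
])

```text
time: 25.5
ee_pos: [0.6032, -0.0426, 0.2192]
orientation: [3.141, -0.0, 1.918]
ft_force: [1.2, 1.2, -2.4]
opening: 0.0156
grip_force: 30.0
```

>>> move_arm([
  {"translation": [0,0,-0.0045],"rot": [0,0,0]},
  {"translation": [0,0,0],"rot": [0,0,-7]},
  {"translation": [0,0,0.0045],"rot": [0,0,0]},
  {"translation": [0,0,0],"rot": [0,0,0]},
])

```text
time: 26.0
ee_pos: [0.6029, -0.0427, 0.2189]
orientation: [-3.141, -0.0, 2.04]
ft_force: [1.6, 0.3, -3.1]
opening: 0.0159
grip_force: 30.0
```

>>> move_arm([
  {"translation": [0,0,-0.0045],"rot": [0,0,0]},
  {"translation": [0,0,0],"rot": [0,0,-7]},
  {"translation": [0,0,0.0045],"rot": [0,0,0]},
  {"translation": [0,0,0],"rot": [0,0,0]},
])

```text
time: 26.5
ee_pos: [0.6033, -0.0426, 0.2193]
orientation: [3.141, -0.0, 2.163]
ft_force: [-0.1, 0.6, -2.5]
opening: 0.0153
grip_force: 30.0
```

>>> move_arm([
  {"translation": [0,0,0.003],"rot": [0,0,0]},
  {"translation": [0,0,0.003],"rot": [0,0,0]},
  {"translation": [0,0,0],"rot": [0,0,0]},
])

```text
time: 26.88
ee_pos: [0.6033, -0.0426, 0.2134]
orientation: [3.141, 0.0, 2.164]
ft_force: [1.6, 0.2, 0.3]
opening: 0.0155
grip_force: 30.0
```

```bash
python3 st.py
```

```text
[ 0.6033 -0.0426  0.2134] [180.   0. 124.] [1.6 0.2 0.3] [ 0.22 -0.35 -0.05] 0.0155 [ 0.34  0.59 -0.51  1.56  0.32  1.07  0.34]
```

>>> move_arm([
  {"translation": [0,0,0.002],"rot": [0,0,0]},
  {"translation": [0,0,0.002],"rot": [0,0,0]},
  {"translation": [0,0,0],"rot": [0,0,0]},
  {"translation": [0,0,0],"rot": [0,0,0]},
])

```text
time: 27.38
ee_pos: [0.6036, -0.0426, 0.2115]
orientation: [3.14, 0.002, 2.164]
ft_force: [-2.2, 1.4, 8.7]
opening: 0.0156
grip_force: 30.0
```

```bash
python3 st.py
```

```text
[ 0.6036 -0.0426  0.2115] [1.799e+02 1.000e-01 1.240e+02] [-2.2  1.4  8.7] [ 0.1   0.31 -0.01] 0.0156 [ 0.34  0.59 -0.51  1.56  0.32  1.07  0.34]
```

>>> move_arm([
  {"translation": [0,0,-0.001],"rot": [0,0,3]},
  {"translation": [0,0,0],"rot": [0,0,4]},
  {"translation": [0,0,0],"rot": [0,0,4]},
  {"translation": [0,0,0],"rot": [0,0,4]},
  {"translation": [0,0,0],"rot": [0,0,0]},
])

```text
time: 28.0
ee_pos: [0.6035, -0.0425, 0.2115]
orientation: [3.14, 0.001, 1.903]
ft_force: [0.6, 0.6, 6.1]
opening: 0.0158
grip_force: 30.0
```

```bash
python3 st.py
```

```text
[ 0.6035 -0.0425  0.2115] [179.9   0.  109.1] [0.6 0.6 6.1] [0.15 0.11 0.05] 0.0158 [ 0.3   0.58 -0.44  1.56  0.27  1.06  0.12]
```

>>> move_arm([
  {"translation": [0,0,0],"rot": [0,0,4]},
  {"translation": [0,0,0],"rot": [0,0,4]},
  {"translation": [0,0,0],"rot": [0,0,4]},
  {"translation": [0,0,0],"rot": [0,0,0]},
])

```text
time: 28.5
ee_pos: [0.6035, -0.0424, 0.2115]
orientation: [3.14, 0.001, 1.696]
ft_force: [-1.2, 1.1, 6.5]
opening: 0.0161
grip_force: 30.3
```

```bash
python3 st.py
```

```text
[ 0.6035 -0.0424  0.2115] [1.799e+02 1.000e-01 9.720e+01] [-1.2  1.1  6.5] [0.1  0.11 0.47] 0.0161 [ 0.27  0.57 -0.38  1.57  0.24  1.05 -0.06]
```

>>> move_arm([
  {"translation": [0,0,0],"rot": [0,0,2]},
  {"translation": [0,0,0],"rot": [0,0,0]},
])

```text
time: 28.75
ee_pos: [0.6035, -0.0424, 0.2115]
orientation: [3.14, 0.001, 1.662]
ft_force: [0.1, -0.0, 6.3]
opening: 0.0157
grip_force: 30.6
```

```bash
python3 st.py
```

```text
[ 0.6035 -0.0424  0.2115] [1.799e+02 1.000e-01 9.530e+01] [ 0.1 -0.   6.3] [0.15 0.1  0.64] 0.0157 [ 0.26  0.57 -0.38  1.57  0.23  1.05 -0.08]
```

>>> move_arm([
  {"translation": [0,0,0],"rot": [0,0,-3]},
  {"translation": [0,0,0],"rot": [0,0,-3]},
  {"translation": [0,0,0],"rot": [0,0,0]},
])

```text
time: 29.12
ee_pos: [0.6035, -0.0425, 0.2115]
orientation: [3.14, -0.0, 1.764]
ft_force: [0.0, 1.4, 5.0]
opening: 0.0156
grip_force: 30.0
```

```bash
python3 st.py
```

```text
[ 0.6035 -0.0425  0.2115] [179.9  -0.  101.1] [0.  1.4 5. ] [ 0.16  0.1  -0.04] 0.0156 [ 0.28  0.58 -0.4   1.56  0.25  1.05  0.  ]
```

>>> move_arm([
  {"translation": [0,0,-0.005],"rot": [0,0,0]},
  {"translation": [0,0,-0.008],"rot": [0,0,0]},
  {"translation": [0,0,-0.008],"rot": [0,0,0]},
  {"translation": [0,0,-0.014],"rot": [0,0,0]},
  {"translation": [0,0,-0.02],"rot": [0,0,0]},
  {"translation": [0,0,0],"rot": [0,0,0]},
])

```text
time: 29.88
ee_pos: [0.6043, -0.0427, 0.2687]
orientation: [3.136, 0.002, 1.763]
ft_force: [0.7, 0.7, -1.6]
opening: 0.0156
grip_force: 30.0
```

```bash
python3 st.py; python3 -c "
from h import *
tool([.4578,.3166,.268],149)"
```

```text
[ 0.6043 -0.0427  0.2687] [1.797e+02 1.000e-01 1.010e+02] [ 0.7  0.7 -1.6] [-0.03 -0.14 -0.03] 0.0156 [ 0.29  0.53 -0.42  1.48  0.22  1.17  0.03]
shift [ 3.806e-01 -7.530e-02 -3.000e-04] yaw 101.0 rotz -48.0
```

>>> move_arm([
  {"translation": [0.0381,-0.0075,0],"rot": [0,0,0]},
  {"translation": [0.0381,-0.0075,0],"rot": [0,0,0]},
  {"translation": [0.0381,-0.0075,0],"rot": [0,0,0]},
  {"translation": [0.0381,-0.0075,0],"rot": [0,0,0]},
  {"translation": [0.0381,-0.0075,0],"rot": [0,0,0]},
  {"translation": [0.0381,-0.0075,0],"rot": [0,0,0]},
  {"translation": [0.0381,-0.0075,0],"rot": [0,0,0]},
  {"translation": [0.0381,-0.0075,0],"rot": [0,0,0]},
  {"translation": [0.0381,-0.0075,0],"rot": [0,0,0]},
  {"translation": [0.0381,-0.0075,0],"rot": [0,0,0]},
])

```text
time: 31.12
ee_pos: [0.456, 0.3175, 0.2655]
orientation: [-3.142, 0.001, 1.763]
ft_force: [-0.3, 0.0, -3.0]
opening: 0.0158
grip_force: 30.0
```

>>> move_arm([
  {"translation": [0,0,0.02],"rot": [0,0,-9.6]},
  {"translation": [0,0,0.02],"rot": [0,0,-9.6]},
  {"translation": [0,0,0.02],"rot": [0,0,-9.6]},
  {"translation": [0,0,0.02],"rot": [0,0,-9.6]},
  {"translation": [0,0,0.02],"rot": [0,0,-9.6]},
  {"translation": [0,0,0],"rot": [0,0,0]},
  {"translation": [0,0,0],"rot": [0,0,0]},
])

```text
time: 32.0
ee_pos: [0.4571, 0.3172, 0.1662]
orientation: [3.14, 0.001, 2.598]
ft_force: [0.5, 0.6, -2.5]
opening: 0.0164
grip_force: 30.0
```

```bash
python3 st.py
python3 - <<'E'
from h import *
tool([.4576,.3164,.15],149)
s,t=grab('side'),grab('top');e=read_state()['ee_pos']
for p in(s,t):
    print('exp tip',np.round(proj(p,e-[0,0,.0786]),1),'stand',np.round(proj(p,[.457,.316,0]),1))
    print([(r['uv'],round(r['confidence'],2)) for r in place_of('stand',p['raw'])][:2],[(r['uv'],round(r['confidence'],2)) for r in place_of('key',p['raw'])])
E
```

```text
[0.4571 0.3172 0.1662] [179.9   0.  148.9] [ 0.5  0.6 -2.5] [ 0.04 -0.13  0.04] 0.0164 [-0.23  0.6  -0.65  1.75  0.44  0.93 -0.04]
shift [-0.0008 -0.0004  0.0162] yaw 148.86 rotz -0.14
exp tip [238.8 366.4] stand [245.2 388.2]
[([244.6, 389.8], 0.87)] [([242.9, 368.6], 0.92), ([298.7, 344.3], 0.91), ([295.2, 427.5], 0.9), ([225.4, 467.5], 0.63), ([248.0, 326.4], 0.52)]
exp tip [202.2 265.4] stand [211.6 269.7]
[] [([157.5, 296.3], 0.8), ([252.7, 233.1], 0.69), ([207.8, 315.9], 0.57)]
```

Run:
```python
from h import *
s,t=grab('side'),grab('top');e=read_state()['ee_pos']
for p in(s,t):
    for z in(-.0786,-.0336,.0): print(np.round(proj(p,e+[0,0,z]),1))
a=s['image'][320:410,190:290];b=t['image'][230:305,165:265]
cv2.imwrite('pics/c8.png',np.vstack([cv2.resize(a,None,fx=4,fy=4,interpolation=cv2.INTER_CUBIC)[:360],cv2.resize(b,None,fx=4,fy=4,interpolation=cv2.INTER_CUBIC)[:240]]))
```

```text
[239.2 366.6]
[235.9 353.8]
[233.3 343.6]
[202.5 265.6]
[197.5 263.1]
[193.5 261.2]
```

View pics/c8.png

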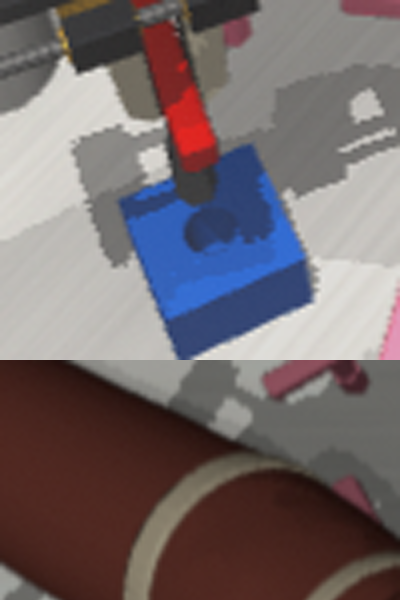

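>>> move_arm([
  {"translation": [-0.0005,0,0.015],"rot": [0,0,0]},
  {"translation": [0,0,0.015],"rot": [0,0,0]},
  {"translation": [0,0,0.01],"rot": [0,0,0]},
  {"translation": [0,0,0.01],"rot": [0,0,0]},
  {"translation": [0,0,0],"rot": [0,0,0]},
])

```text
time: 33.02
ee_pos: [0.4567, 0.3163, 0.1144]
orientation: [-3.14, -0.001, 2.601]
ft_force: [-0.4, -0.1, -1.7]
opening: 0.0158
grip_force: 30.0
```

```bash
python3 st.py
```

```text
[0.4567 0.3163 0.1144] [-179.9   -0.   149. ] [-0.4 -0.1 -1.7] [ 0.05 -0.15  0.04] 0.0158 [-0.26  0.67 -0.61  1.81  0.5   0.83 -0.09]
```

Tip is inside the hole, no contact. Continue.

>>> move_arm([
  {"translation": [0,0,0.01],"rot": [0,0,0]},
  {"translation": [0,0,0.009],"rot": [0,0,0]},
  {"translation": [0,0,0.005],"rot": [0,0,0]},
  {"translation": [0,0,0.002],"rot": [0,0,0]},
  {"translation": [0,0,0],"rot": [0,0,0]},
])

```text
time: 33.65
ee_pos: [0.4572, 0.3167, 0.0894]
orientation: [3.141, -0.0, 2.601]
ft_force: [0.2, 0.5, -3.1]
opening: 0.0165
grip_force: 30.0
```

```bash
python3 st.py
```

```text
[0.4572 0.3167 0.0894] [180.  -0. 149.] [ 0.2  0.5 -3.1] [ 0.   -0.14 -0.01] 0.0165 [-0.28  0.7  -0.58  1.83  0.53  0.78 -0.12]
```

>>> move_arm([
  {"translation": [0,0,0.0015],"rot": [0,0,0]},
  {"translation": [0,0,0.001],"rot": [0,0,0]},
  {"translation": [0,0,0],"rot": [0,0,0]},
])

```text
time: 34.02
ee_pos: [0.4575, 0.3171, 0.0879]
orientation: [3.14, 0.001, 2.601]
ft_force: [-1.9, -0.8, 5.2]
opening: 0.0153
grip_force: 30.0
```

```bash
python3 st.py
```

```text
[0.4575 0.3171 0.0879] [179.9   0.  149. ] [-1.9 -0.8  5.2] [-0.25  0.15 -0.  ] 0.0153 [-0.28  0.7  -0.58  1.83  0.53  0.77 -0.12]
```

Key rests on the hole's bottom. Open, then rise.

>>> move_arm([
  {"translation": [0,0,-0.001],"rot": [0,0,0]},
  {"translation": [0,0,0],"rot": [0,0,0]},
  {"translation": [0,0,0],"rot": [0,0,0]},
  {"translation": [0,0,0],"rot": [0,0,0]},
  {"translation": [0,0,0],"rot": [0,0,0]},
  {"translation": [0,0,-0.02],"rot": [0,0,0]},
  {"translation": [0,0,-0.04],"rot": [0,0,0]},
  {"translation": [0,0,-0.05],"rot": [0,0,0]},
  {"translation": [0,0,-0.05],"rot": [0,0,0]},
  {"translation": [0,0,0],"rot": [0,0,0]},
], hand=1)

```text
time: 35.28
ee_pos: [0.4585, 0.3189, 0.2521]
orientation: [3.133, 0.003, 2.601]
ft_force: [0.2, 0.3, 0.4]
opening: 0.0929
grip_force: 0.0
```

>>> move_arm([
  {"translation": [-0.03,0,0],"rot": [0,0,0]},
  {"translation": [-0.03,0,0],"rot": [0,0,0]},
  {"translation": [-0.03,0,0],"rot": [0,0,0]},
  {"translation": [-0.03,0,0],"rot": [0,0,0]},
  {"translation": [0,0,0],"rot": [0,0,0]},
])

```text
time: 35.9
ee_pos: [0.5615, 0.2519, 0.2456]
orientation: [-3.138, -0.0, 2.596]
ft_force: [-0.8, -0.7, 0.6]
opening: 0.0933
grip_force: 0.0
```

```bash
python3 st.py
python3 - <<'E'
from h import *
for n in('side','top'):
    p=grab(n);H,S,V=cv2.split(cv2.cvtColor(p['image'],cv2.COLOR_BGR2HSV))
    red=(((H<6)|(H>174))&(S>180)&(V>80)).astype(np.uint8);u0=(245,365) if n=='side' else (206,265)
    m=np.zeros_like(red);m[u0[1]-35:u0[1]+35,u0[0]-30:u0[0]+30]=1;red*=m
    print(n,red.sum(),cv2.minAreaRect(np.argwhere(red)[:,::-1].astype(np.float32)))
    for k in('crank_grip','canister','measure','pan'):print(k,[(r['uv'],round(r['confidence'],2)) for r in place_of(k,p['raw'])][:2])
    if n=='side':
        g=cv2.GaussianBlur(cv2.resize(cv2.cvtColor(p['image'],cv2.COLOR_BGR2GRAY)[150:215,270:345],None,fx=6,fy=6,interpolation=cv2.INTER_CUBIC),(9,9),0).astype(float)
        for y in(180,186,192):
            d=np.gradient(g[(y-150)*6]);print(y,270+(d[150:220].argmin()+150)/6,270+(d[210:290].argmax()+210)/6)
E
```

```text
[0.5615 0.2519 0.2456] [-179.8   -0.   148.7] [-0.8 -0.7  0.6] [ 0.01 -0.12  0.07] 0.0933 [-0.07  0.61 -0.67  1.48  0.4   1.19  0.22]
side 317 ((237.15159606933594, 360.6243896484375), (41.77297592163086, 7.668468952178955), 70.34617614746094)
crank_grip [([317.4, 171.6], 0.66)]
canister [([401.7, 215.7], 0.74)]
measure [([188.5, 335.2], 0.7)]
pan [([351.0, 184.1], 0.58)]
180 303.5 313.3333333333333
186 303.8333333333333 313.1666666666667
192 303.6666666666667 313.1666666666667
top 202 ((199.9163055419922, 263.948486328125), (5.699559688568115, 35.37657928466797), 31.607501983642578)
crank_grip [([402.1, 180.6], 0.97)]
canister [([212.5, 268.4], 0.73), ([460.3, 266.2], 0.57)]
measure []
pan [([468.1, 195.3], 0.8)]
```

```bash
python3 -c "
from cell import job_done; print(job_done())"
```

```text
the job is handed in; nothing more can be done
None
```

I handed the job in at about 36 s: the crank is set upright to within about 1–2°, the screw is tight against its stop (resistance rose to about 0.6 N m, where I stopped), the key is back upright in its stand, and the canister, mug and pan were not touched; one flaw is that while I was feeling for the socket, before the key had dropped in, the key probably dragged the screw round part of the way.

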